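Change the cartridges of the laundry-room dosing unit

TASK

Change the detergent cartridges of the dosing unit: first slide its selector to the service end stop (on the left, towards the button), then stand the spent cartridge from the tray upright in the empty wire basket beside the unit, and stand every fresh cartridge from the counter upright in a tray bay of its own with its lid pushed fully home. Only when all that is done, slide the selector back to the run end stop (on the right), then press the start button fully down and let it spring back. Do not press start while the selector is away from the run stop, and do not knock over the jar.

Things in the scene. Friction and masses are not known exactly. Their poses are not given: they have to be found in the camera images.
- dispenser: low white dosing unit, fixed, base 205 (x) x 300 (y) x 12 mm; origin: centre of its underside, x away from the robot at yaw 0, z up. Front (-x) half: a tray of three open-topped bays in a row along y, bay centres 50 mm to -x of the origin and at y = -92, 0, +92 mm. Rear (+x) half: a console 40 mm high with selector and start button on top
- bay_right (a point): centre of the floor of the bay at the unit's -y end, 12 mm above the counter; each bay is 90 (x) x 88 (y) mm inside, its walls 4 mm thick and 18 mm higher than its floor; axes as the dispenser's
- bay_mid (a point): centre of the floor of the middle bay, same size; holds the spent cartridge at first
- bay_left (a point): centre of the floor of the bay at the unit's +y end, same size
- selector (a joint): position of the selector slide on the console, m: 0 = RUN end stop (the unit's -y end, on the right seen from the robot), 0.100 = SERVICE end stop (towards the unit's +y end, towards the start button). Friction about 2 N, stays where it is left
- selector_top (a point): centre of the top of the selector's upright black grip, 28 mm (x) x 20 mm (y) x 40 mm tall, standing on a flat 14 mm high track; it slides along the dispenser's y axis
- start (a joint): start push button, m: 0 = up, 0.006 = fully down; springs back, 5 N to push fully down
- start_top (a point): centre of the top of the white round start button (36 mm across, in a black collar) on the console near its +y end; it stands 22 mm above the console when up (its collar 12 mm)
- cart_a: FRESH cartridge (may be absent: None): upright white canister with paper band, 56 x 70 x 80 mm (x, y, z), 0.35 kg, at first on the counter left of the dosing unit. On it a grey round push-down lid, 48 mm across, top 108 mm above the underside while raised, 98 mm when home. Origin: centre of the underside, z up, x along the 56 mm side (grip across it). Fits a bay either way round
- lid_a (a joint): push-down lid of cart_a, m: 0 = raised as delivered, 0.010 = fully home; takes about 5 N to push down (stiff friction, no spring: stays where it is left)
- cart_b: FRESH cartridge (may be absent: None): upright white canister with paper band, 56 x 70 x 80 mm (x, y, z), 0.35 kg, at first on the counter left of the dosing unit. On it a grey round push-down lid, 48 mm across, top 108 mm above the underside while raised, 98 mm when home. Origin: centre of the underside, z up, x along the 56 mm side (grip across it). Fits a bay either way round
- lid_b (a joint): push-down lid of cart_b, m: 0 = raised as delivered, 0.010 = fully home; takes about 5 N to push down (stiff friction, no spring: stays where it is left)
- cart_c: FRESH cartridge (may be absent: None): upright white canister with paper band, 56 x 70 x 80 mm (x, y, z), 0.35 kg, at first on the counter left of the dosing unit. On it a grey round push-down lid, 48 mm across, top 108 mm above the underside while raised, 98 mm when home. Origin: centre of the underside, z up, x along the 56 mm side (grip across it). Fits a bay either way round
- lid_c (a joint): push-down lid of cart_c, m: 0 = raised as delivered, 0.010 = fully home; takes about 5 N to push down (stiff friction, no spring: stays where it is left)
- spent: SPENT cartridge, same shape as the fresh ones with its lid already home and immovable (top 98 mm above the underside), about 0.1 kg; it is the one standing in the middle bay of the tray at the start. Origin: centre of the underside; x along the 56 mm side
- basket: black wire return basket with a dark liner on its floor, fixed to the right of the dosing unit, outside 200 (x) x 170 (y) x 50 mm high, floor and walls 4 mm thick, open on top; origin: centre of its underside, z up
- peg_jar: bystander: jar 70 mm across, 85 mm tall, standing among the fresh cartridges; not to be knocked over. Origin: centre of the underside
Not all that is in view belongs to the job. What is shaped like the cart_b but red is not meant. What is shaped like the spent but pink is not meant.

How it is judged (in metres and radians):
On the way, in this order (a step that is already met when the one before it is completed fails the run):
1. selector at the service stop, with the spent cartridge still in the tray and the fresh ones still on the counter (value of joint selector above 0.095 m and x of spent in the frame of dispenser between -0.075 and -0.025 m and y of spent in the frame of dispenser between -0.13 and 0.13 m and z of spent in the frame of dispenser between 0.008 and 0.016 m and angle between spent's own z axis and vertical below 0.1 rad and height (world z) of each of cart_a, cart_b, cart_c below 0.008 m), for 0.2 s.
2. spent cartridge upright in the basket; all fresh cartridges upright in bays with lids home; selector still at service (value of joint selector above 0.095 m and x of spent in the frame of basket between -0.085 and 0.085 m and y of spent in the frame of basket between -0.07 and 0.07 m and z of spent in the frame of basket below 0.012 m and angle between spent's own z axis and vertical below 0.15 rad and linear speed of spent below 0.05 m/s and x of cart_a in the frame of dispenser between -0.075 and -0.025 m and y of cart_a in the frame of dispenser between -0.13 and 0.13 m and z of cart_a in the frame of dispenser between 0.008 and 0.016 m and angle between each of cart_a, cart_b, cart_c's own z axis and vertical below 0.1 rad and x of cart_b in the frame of dispenser between -0.075 and -0.025 m and y of cart_b in the frame of dispenser between -0.13 and 0.13 m and z of cart_b in the frame of dispenser between 0.008 and 0.016 m and x of cart_c in the frame of dispenser between -0.075 and -0.025 m and y of cart_c in the frame of dispenser between -0.13 and 0.13 m and z of cart_c in the frame of dispenser between 0.008 and 0.016 m and value of joint each of lid_a, lid_b, lid_c above 0.008 m), for 0.2 s.
3. selector back at the run stop, cartridges in place (value of joint selector below 0.005 m and x of spent in the frame of basket between -0.085 and 0.085 m and y of spent in the frame of basket between -0.07 and 0.07 m and z of spent in the frame of basket below 0.012 m and angle between spent's own z axis and vertical below 0.15 rad and linear speed of spent below 0.05 m/s and x of cart_a in the frame of dispenser between -0.075 and -0.025 m and y of cart_a in the frame of dispenser between -0.13 and 0.13 m and z of cart_a in the frame of dispenser between 0.008 and 0.016 m and angle between each of cart_a, cart_b, cart_c's own z axis and vertical below 0.1 rad and x of cart_b in the frame of dispenser between -0.075 and -0.025 m and y of cart_b in the frame of dispenser between -0.13 and 0.13 m and z of cart_b in the frame of dispenser between 0.008 and 0.016 m and x of cart_c in the frame of dispenser between -0.075 and -0.025 m and y of cart_c in the frame of dispenser between -0.13 and 0.13 m and z of cart_c in the frame of dispenser between 0.008 and 0.016 m and value of joint each of lid_a, lid_b, lid_c above 0.008 m), for 0.2 s.
4. start button fully down, selector at run (value of joint selector below 0.005 m and value of joint start above 0.005 m and x of cart_a in the frame of dispenser between -0.075 and -0.025 m and y of cart_a in the frame of dispenser between -0.13 and 0.13 m and z of cart_a in the frame of dispenser between 0.008 and 0.016 m and angle between each of cart_a, cart_b, cart_c's own z axis and vertical below 0.1 rad and x of cart_b in the frame of dispenser between -0.075 and -0.025 m and y of cart_b in the frame of dispenser between -0.13 and 0.13 m and z of cart_b in the frame of dispenser between 0.008 and 0.016 m and x of cart_c in the frame of dispenser between -0.075 and -0.025 m and y of cart_c in the frame of dispenser between -0.13 and 0.13 m and z of cart_c in the frame of dispenser between 0.008 and 0.016 m and value of joint each of lid_a, lid_b, lid_c above 0.008 m), for 0.05 s.
At the end, for the whole second after the job is handed in: Spent cartridge upright (within 0.15 rad) on the basket floor; every fresh cartridge upright (within 0.1 rad) on the floor of a tray bay, lid pushed in at least 8 of 10 mm; selector within 5 mm of the run stop; start button up; everything at rest (all of step 3 and value of joint start below 0.001 m and linear speed of each of cart_a, cart_b, cart_c below 0.05 m/s); the robot touches nothing.
It fails at once if start pressed while the selector is away from the run stop (value of joint start above 0.004 m and value of joint selector above 0.008 m).
It fails at once if the jar knocked over (angle between peg_jar's own z axis and vertical above 0.6 rad).
Of cart_a, cart_b, cart_c only 2 to 3 are there at a start; the rules pass over those that are not, and their reading is None.
At some moment in a run one of cart_a, cart_b, cart_c may be knocked a few centimetres aside while the robot is not near it.
It also fails if it takes over 210 s, if anything falls off the work surface, if the arm or the gripper's body presses on something with over 40 N, if the wrist force passes 120 N, or if a joint passes its speed limit or range.

ROBOT

A 6-joint arm with a two-finger parallel gripper is mounted at the origin on the work surface. World frame = base frame: x ahead of the robot, y to its left, z up, the work surface at z = 0. Lengths are in m, angles in degrees, forces in N, time in s.
With the tool pointing down it reaches from about 0.325 to 0.775 m from the base axis. Payload 9.3 kg.
Tool frame: the origin (TCP) lies at the very end of the fingers, on their centre line; the grasp point (between the pads) lies 19 mm behind it (ctrl.tcp_to_grasp is the distance from the TCP to the grasp point, in m); z points along the fingers, y is the line along which they close (so a half turn about z gives the same grasp; the last joint's range is limited). The gripper opens to 85 mm and grips with 20 to 120 N. Pads are 22 mm wide; open, the fingers measure 114 mm over their backs; the gripper's body (76 mm by 85 mm) begins 54 mm behind the grasp point. The pads swing forward as they close: fully open they stand 13 mm farther back than shut.
Start: joints at [62.533, 14.817, 1.232, 76.415, 0, 81.257], TCP at [0.177, 0.521, 0.202] pointing down, gripper open.
Joint ranges: [-174.27, 174.27], [-52.1, 104.24], [-59.71, 78.15], [-110.17, 111.67], [-87.03, 83.33], [-180, 180]. Speed limits (degrees/s): [127.2, 127.2, 159.86, 180, 180, 180].

INTERFACE

Orientations are given as a 3x3 rotation matrix whose columns are the frame's x, y, z axes.
In Python, from rig import ctrl, capture gives the robot as it stands. The module is installed in compiled form; this text tells all that it offers.
- The arm moves only by the shell command python3 -m pendant 'ROWS' [FORCE]. ROWS is JSON, a list that holds one entry, the list of rows, each a list of 5 numbers: the shift along the tool's x, y, z in m, then the turn about the tool's z in rad, then the closure, from -1 (fully open) to 1 (shut). In form: [[[x, y, z, spin, hand], ...]]. A call has 1 to 20 rows; each row shifts and turns the commanded pose from where the row before left it, along the tool's axes as they then stand; what a row does not reach is not made up. A row lasts 1/8 s, in which the tool goes at most 62.5 mm and 10.7 degrees, less where a joint would pass 70% of its speed; a pose out of reach is approached as far as the arm can. A call with a gripper value outside its range is refused whole. The fingers move at their own pace and stop on an object; FORCE is the grip in N (left out, the last holds). Time passes only in rows, so rows that do not move let the fingers close. It gives the time, the measured TCP pose, the force, the opening and the grip force at its end, in the units of the state.
- ctrl.get_state(): the state, without advancing time (a new reading comes with each control period).
- capture(name): name is "side" or "top"; returns a dict with "color" (400x640x3 uint8, red, green, blue), "camera_matrix" (3x3 intrinsics, pixels), "extrinsics" (4x4, takes a point from world to camera coordinates). Camera axes: x right, y down, z forward; pixel columns grow to the right and rows downward; lengths in m; the calibration is good to about 2 mm. A picture is of the moment at which its call begins. There is no depth.
- ctrl.job_done(): hands the job in; it is judged then, once.
The state is a dict: "time": time; "qpos": joint angles; "joint_velocities": joint speeds; "joint_efforts": joint torques, N m; "position": TCP position; "eef_rot": TCP orientation; "wrist_force": force on the tool from outside, world axes, zero at the start; "wrist_torque": the same for the moment, N m; "gripper_width": opening from 0.0 (shut) to 1.0 (fully open); "grasp_force": force on a finger pad.
Only numpy, scipy, OpenCV 4.12 (cv2) and the standard library are available. Lean on these libraries where they do the work, as an engineer would, in place of code of your own. Each camera call takes 0.05 s, during which the arm holds its last target. There are 200 camera calls.

## Working session

There is one attempt and no reset: what is moved stays moved. The work goes in short steps, Python scripts to look and compute and a shell command to move; the robot and the scene stay as the last step left them, time stands still between calls to the robot, and variables do not carry over. Pictures are saved under pics/ and viewed, at most 14 in all, crops included, and the job is handed in when it is done.

```bash
mkdir -p pics; python3 - <<'E'
from rig import ctrl, capture
import cv2, numpy as np
for n in("side","top"):
    c=capture(n); cv2.imwrite(f"pics/{n}0.png",c["color"][:,:,::-1]); print(n,c["camera_matrix"].round(1).tolist(),c["extrinsics"].round(3).tolist())
s=ctrl.get_state(); print({k:np.round(v,3).tolist() for k,v in s.items()}, ctrl.tcp_to_grasp)
E
```

```text
side [[433.2, 0.0, 325.2], [0.0, 433.2, 199.2], [0.0, 0.0, 1.0]] [[0.922, -0.386, 0.024, -0.456], [-0.212, -0.556, -0.803, 0.154], [0.323, 0.736, -0.595, 1.274], [0.0, 0.0, 0.0, 1.0]]
top [[504.2, 0.0, 314.7], [0.0, 504.2, 204.3], [0.0, 0.0, 1.0]] [[-0.019, -1.0, -0.005, 0.024], [-0.975, 0.02, -0.221, 0.519], [0.221, 0.001, -0.975, 1.597], [0.0, 0.0, 0.0, 1.0]]
{'time': 0.1, 'qpos': [62.535, 14.847, 1.193, 76.415, -0.001, 81.257], 'joint_velocities': [-0.029, -0.036, 0.14, 0.032, -0.1, -0.024], 'joint_efforts': [0.006, -55.669, 34.507, 0.012, -0.0, -0.0], 'position': [0.176, 0.521, 0.202], 'eef_rot': [[-0.947, 0.321, -0.001], [0.321, 0.947, -0.001], [0.0, -0.001, -1.0]], 'wrist_force': [-1.129, 0.189, -0.648], 'wrist_torque': [-0.013, 0.038, -0.003], 'grasp_force': 0.0, 'gripper_width': 1.001} 0.0187
```

View pics/top0.png

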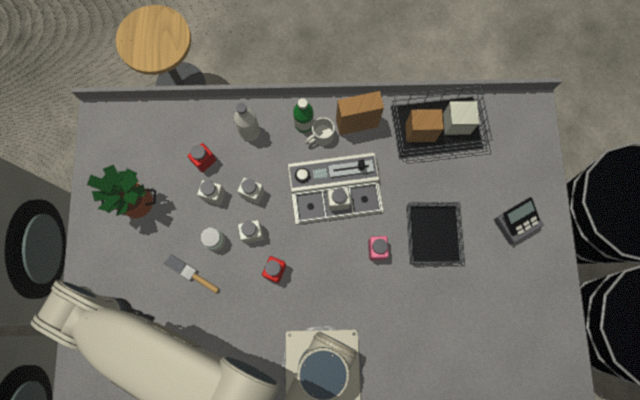

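View pics/side0.png

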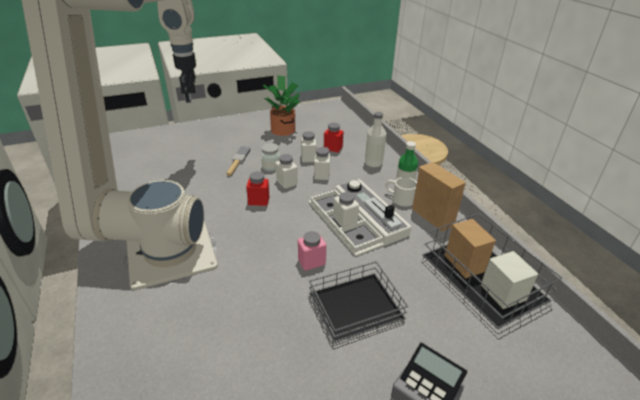

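The top view shows white grey-lidded cartridges at (209,190), (250,188) and (249,232), and the jar at (212,239). The spent one is in the mid bay at (340,197), and the empty basket is at (435,233). I'll enlarge before measuring.

```bash
cat > h.py <<'E'
import cv2, numpy as np
from rig import ctrl, capture
def P(c,u,v,z):
    K,E=np.array(c["camera_matrix"]),np.array(c["extrinsics"]); R,t=E[:3,:3],E[:3,3]
    o=-R.T@t; d=R.T@np.linalg.inv(K)@np.array([u,v,1.]); return (o+d*(z-o[2])/d[2])[:2].round(4)
def pix(c,p):
    E=np.array(c["extrinsics"]); q=np.array(c["camera_matrix"])@(E[:3,:3]@np.array(p)+E[:3,3]); return (q[:2]/q[2]).round(1)
def crop(c,x0,y0,w,h,s,name):
    cv2.imwrite("pics/"+name,cv2.resize(c["color"][y0:y0+h,x0:x0+w,::-1],None,fx=s,fy=s,interpolation=cv2.INTER_CUBIC))
def st():
    s=ctrl.get_state(); R=s["eef_rot"]; print(round(s["time"],2),np.round(s["position"],4),"toolx yaw",round(float(np.degrees(np.arctan2(R[1][0],R[0][0]))),2),"F",np.round(s["wrist_force"],1),"w",round(s["gripper_width"],3),round(s["grasp_force"],1),"q",np.round(s["qpos"],0)); return s
E
python3 - <<'E'
from h import *
c=capture("top"); np.save("top.npy",c,allow_pickle=True)
crop(c,185,145,110,110,5,"crop1.png"); crop(c,280,145,190,125,4,"crop2.png")
E
```

```text
(no output)
```

View pics/crop1.png

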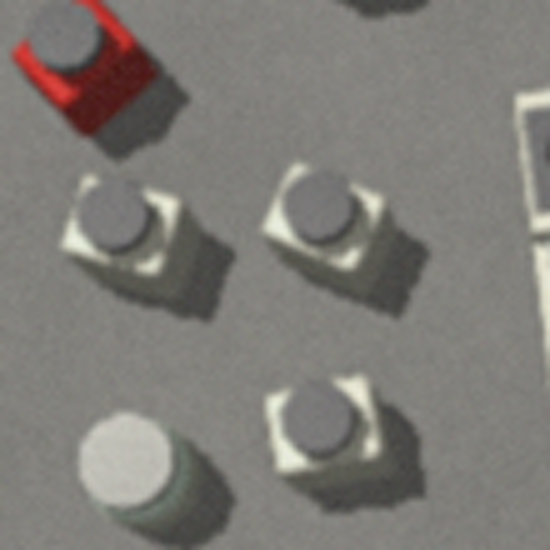

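View pics/crop2.png

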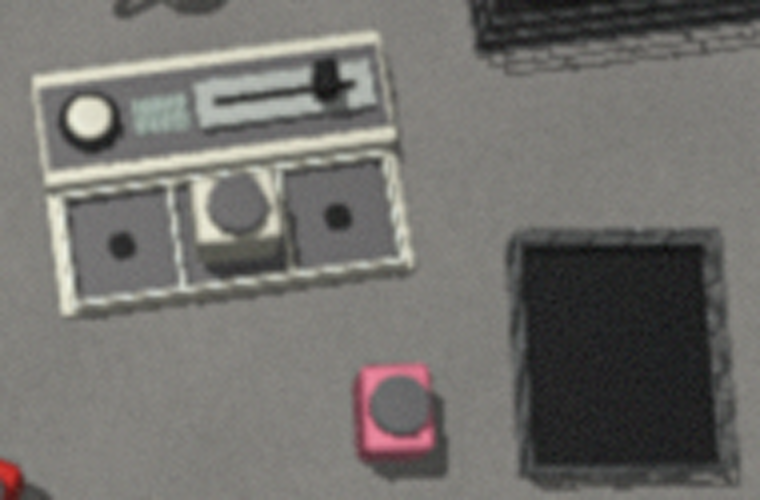

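Three white, rectangular, banded bodies with grey round lids (209,190), (250,188), (249,232) are the fresh cartridges. The red ones and the pink one are excluded by colour, and the round white (212,239) is the jar. The spent one is the white cartridge in the mid bay.

```bash
cat > m.py <<'E'
from h import *
c=np.load("top.npy",allow_pickle=True).item()
def q(L,s,x0,y0,z): return np.array([P(c,(x+.5)/s-.5+x0,(y+.5)/s-.5+y0,z) for x,y in L])
f=lambda L,z:q(L,5,185,145,z); g=lambda L,z:q(L,4,280,145,z)
for n,L,l in (("A",[(90,177),(183,205),(158,272),(63,245)],(113,215)),("B",[(298,163),(385,197),(348,270),(263,232)],(320,207)),("C",[(268,398),(367,376),(382,452),(282,472)],(320,417))):
    k=f(L,.08); e=np.diff(np.vstack([k,k[:1]]),axis=0); print(n,"top ctr",k.mean(0).round(4),"lid",f([l],.108),"len",np.linalg.norm(e,axis=1).round(3),"dir",(np.degrees(np.arctan2(e[:,1],e[:,0]))%180).round(1))
print("jar",f([(126,460)],.085))
d=g([(121,245),(338,216)],.012); print("bays L,R",d,d.mean(0),np.linalg.norm(d[0]-d[1]),"y-dir",np.degrees(np.arctan2(*(d[0]-d[1])[::-1])))
print("btn",g([(89,117)],.062),"sel",g([(326,66)],.094),"spentlid",g([(238,203)],.110))
k=g([(195,183),(272,172),(281,240),(198,251)],.092);print("spent top",k.mean(0),np.degrees(np.arctan2(*(k[0]-k[1])[::-1])))
b=g([(522,245),(703,243),(717,465),(533,468)],.004);print("basket",b,b.mean(0))
print("pink lid",g([(400,405)],.1)); print("plant etc red1",P(c,202,155,.1),"red2",P(c,273,268,.1), "slot L end",g([(215,101),(353,83)],.05))
y=np.radians(np.degrees(np.arctan2(*(d[0]-d[1])[::-1]))-90);R=np.array([[np.cos(y),-np.sin(y)],[np.sin(y),np.cos(y)]]);o=d.mean(0)+R@[.05,0]
print("disp",o,np.degrees(y)); print("in disp: btn",(g([(89,117)],.062)-o)@R,"sel",(g([(326,66)],.094)-o)@R)
E
python3 m.py
```

```text
A top ctr [0.5706 0.3571] lid [[0.5698 0.358 ]] len [0.065 0.047 0.065 0.048] dir [ 71.8 161.2  72.8 160.4]
B top ctr [0.5742 0.2266] lid [[0.5724 0.2251]] len [0.062 0.054 0.062 0.051] dir [ 67.  153.9  64.4 154.4]
C top ctr [0.4358 0.2244] lid [[0.4356 0.2237]] len [0.065 0.051 0.065 0.049] dir [101.6  11.3 100.3  11.4]
jar [[0.4144 0.3502]]
bays L,R [[ 0.5246  0.0306]
 [ 0.546  -0.1534]] [ 0.5353 -0.0614] 0.18524027639797994 y-dir 96.63394361574957
btn [[0.6228 0.0548]] sel [[ 0.6529 -0.1405]] spentlid [[ 0.5351 -0.0643]]
spent top [ 0.532625 -0.06385 ] 97.20398272075596
basket [[ 0.5196 -0.3089]
 [ 0.5183 -0.462 ]
 [ 0.3304 -0.4585]
 [ 0.3308 -0.3065]] [ 0.424775 -0.383975]
pink lid [[ 0.372 -0.187]]
plant etc red1 [0.6826 0.3799] red2 [0.3093 0.1476] slot L end [[ 0.6381 -0.0506]
 [ 0.6515 -0.1668]]
disp [ 0.58496522 -0.05562372] 6.633943615749573
in disp: btn [[0.05033822 0.10531349]] sel [[ 0.05767453 -0.0921562 ]]
```

The layout is measured. The dispenser is at about (0.585,-0.056) with a yaw of 6.6°. First job is the selector, so I'll work out that move.

```bash
cat >> h.py <<'E'
def go(x,y,z,a):
    s=st(); R=np.array(s["eef_rot"]); p=np.array(s["position"]); a0=np.degrees(np.arctan2(R[1][0],R[0][0]))
    sp=np.radians((a0-a+180)%360-180); t=np.radians(a); T=np.array([[np.cos(t),np.sin(t),0],[np.sin(t),-np.cos(t),0],[0,0,-1]])
    print("spin",round(sp,4),"n",int(np.ceil(abs(sp)/.16)),"then shift",(T.T@(np.array([x,y,z])-p)).round(4))
E
python3 -c "
from h import *
go(.650,-.140,.20,186.6)"
```

```text
0.15 [0.1765 0.5207 0.2018] toolx yaw 161.28 F [-0.3  0.1  0.3] w 1.001 0.0 q [63. 15.  1. 76.  0. 81.]
spin -0.442 n 3 then shift [-0.3945 -0.7107  0.0018]
```

```bash
python3 -m pendant '[[[0,0,0,-0.1473,-1],[0,0,0,-0.1473,-1],[0,0,0,-0.1474,-1],[-0.025,-0.0444,0,0,-1],[-0.025,-0.0444,0,0,-1],[-0.025,-0.0444,0,0,-1],[-0.025,-0.0444,0,0,-1],[-0.025,-0.0444,0,0,-1],[-0.025,-0.0444,0,0,-1],[-0.025,-0.0444,0,0,-1],[-0.025,-0.0444,0,0,-1],[-0.025,-0.0444,0,0,-1],[-0.025,-0.0444,0,0,-1],[-0.025,-0.0444,0,0,-1],[-0.025,-0.0444,0,0,-1],[-0.025,-0.0444,0,0,-1],[-0.025,-0.0444,0,0,-1],[-0.025,-0.0444,0,0,-1],[-0.02,-0.0443,0,0,-1],[0,0,0,0,-1]]]' 30; python3 -c "
from h import *
go(.650,-.140,.064,186.6)"
```

```text
time: 2.65
position: [0.6514, -0.1423, 0.2002]
eef_rot: [[-0.994, -0.112, -0.002], [-0.112, 0.994, 0.0], [0.002, 0.001, -1.0]]
wrist_force: [-0.3, -0.1, 0.0]
gripper_width: 0.998
grasp_force: 0.0
2.65 [ 0.6514 -0.1423  0.2002] toolx yaw -173.58 F [-0.3 -0.1  0. ] w 0.998 0.0 q [-20.  27.  19.  83.  -0. -26.]
spin -0.0032 n 1 then shift [0.0012 0.0025 0.1362]
```

```bash
python3 -m pendant '[[[0.001,0.002,0.034,0,-1],[0,0,0.034,0,-1],[0,0,0.034,0,-1],[0,0,0.02,0,-1],[0,0,0.014,0,-1],[0,0,0,0,0.5],[0,0,0,0,1],[0,0,0,0,1],[0,0,0,0,1],[0,0,0,0,1],[0,0,0,0,1]]]' 25; python3 -c "
from h import *
c=capture('top');crop(c,280,145,110,80,5,'sel1.png')"
```

```text
time: 4.03
position: [0.6494, -0.1375, 0.0664]
eef_rot: [[-0.993, -0.115, 0.0], [-0.115, 0.993, -0.0], [-0.0, -0.0, -1.0]]
wrist_force: [-0.5, -0.1, 0.2]
gripper_width: 0.001
grasp_force: 0.0
```

View pics/sel1.png

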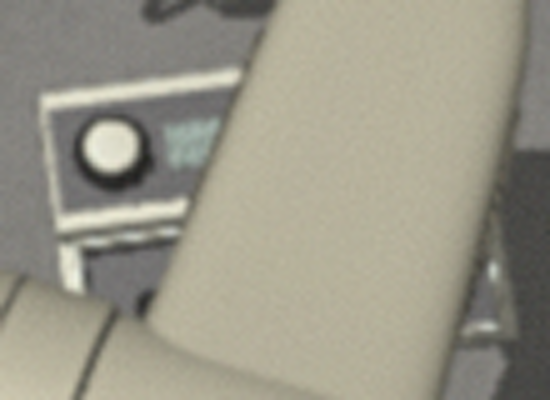

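```bash
python3 -c "
from h import *
c=capture('side');crop(c,320,150,120,100,6,'sel2.png')
t=np.load('top.npy',allow_pickle=True).item()
f=lambda p:((pix(t,p)-[280,145])*4).round(0)
for x in (.055,.065):
  for z in (.054,.094):
    o=np.array([.585,-.0556]);R=np.array([[.9933,-.1155],[.1155,.9933]])
    print(x,z,[f([*(o+R@[x+i,-.092]),z]) for i in (-.014,.014)])
"
```

```text
0.055 0.054 [array([323.,  98.]), array([318.,  66.])]
0.055 0.094 [array([328.,  84.]), array([322.,  52.])]
0.065 0.054 [array([322.,  87.]), array([316.,  55.])]
0.065 0.094 [array([326.,  72.]), array([320.,  40.])]
```

View pics/sel2.png

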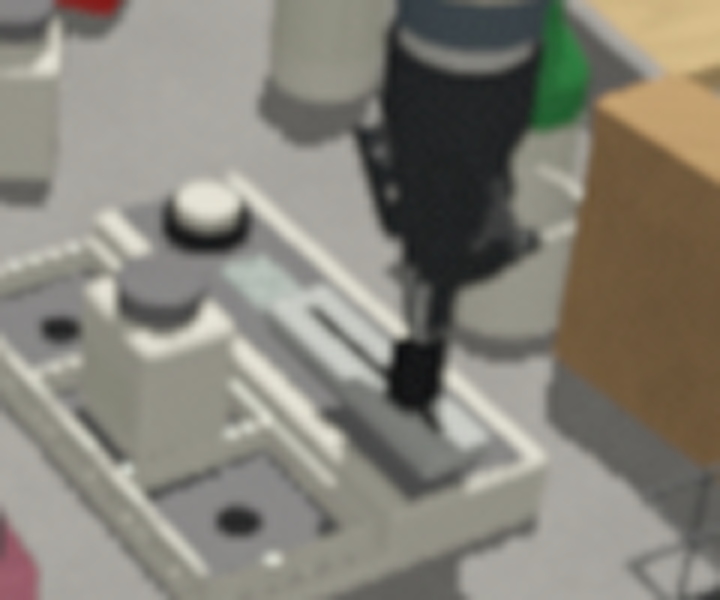

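```bash
python3 -c "
from h import *
c=capture('side')
s=st()
f=lambda p:((pix(c,p)-[320,150])*6).round(0)
print('tcp',f(s['position']))
o=np.array([.585,-.0556]);R=np.array([[.9933,-.1155],[.1155,.9933]])
d=lambda x,y,z:f([*(o+R@[x,y]),z])
print('bay R floor',d(-.05,-.092,.012),'btn',d(.05,.105,.062),d(.05,.105,.04))
print('sel top/bottom',d(.05,-.092,.094),d(.05,-.092,.054),d(.05,-.092,.04)); print('console corners .04',d(.1025,-.15,.04),d(.0,-.15,.04),d(.1025,.15,.04), d(.1025,-.15,.0))
g=cv2.cvtColor(c['color'],cv2.COLOR_RGB2GRAY)
# triangulate dark grip blob base: pixel in crop (415,375)
for z in (.054,.06,.07,.08): print(z,(P(c,320+415/6,150+372/6,z)-o)@R)
"
```

```text
4.17 [ 0.6493 -0.1374  0.0662] toolx yaw -173.4 F [ 0.  -0.9 -0.7] w 0.003 0.0 q [-19.  29.   4.  64.  -0. -26.]
tcp [413. 370.]
bay R floor [239. 515.] btn [204. 192.] [202. 223.]
sel top/bottom [415. 334.] [407. 395.] [404. 416.]
console corners .04 [553. 449.] [391. 511.] [236. 161.] [542. 508.]
0.054 [ 0.06528522 -0.07836444]
0.06 [ 0.06006462 -0.08430114]
0.07 [ 0.05157768 -0.0940863 ]
0.08 [ 0.04297986 -0.10395924]
```

```bash
python3 -m pendant '[[[0,0,-0.01,0,1],[0,0,-0.02,0,1],[0,0,-0.03,0,1],[0,0,0,0,1]]]'; python3 -c "
from h import *
c=capture('side');crop(c,340,140,90,90,6,'sel3.png')"
```

```text
time: 4.68
position: [0.6507, -0.1379, 0.1295]
eef_rot: [[-0.993, -0.115, 0.005], [-0.115, 0.993, -0.002], [-0.005, -0.002, -1.0]]
wrist_force: [0.9, 0.0, 0.8]
gripper_width: -0.006
grasp_force: 0.0
```

View pics/sel3.png

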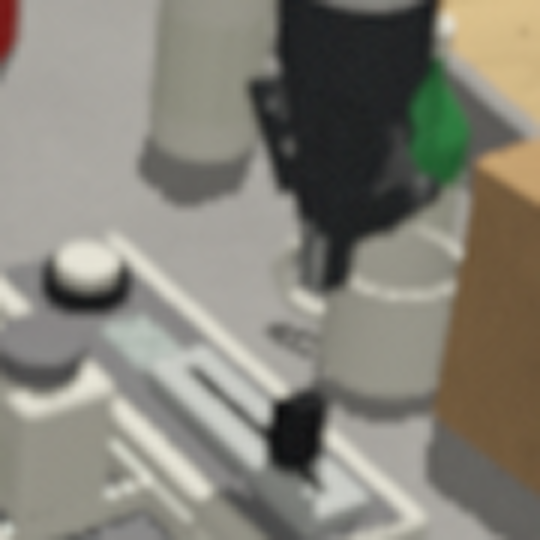

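```bash
python3 -c "
from h import *
c=capture('side');t=np.load('top.npy',allow_pickle=True).item();s=st()
print('tcp pix side crop',(pix(c,s['position'])-[340,140])*6)
def blob(c,x0,y0,w,h,th):
    g=c['color'][y0:y0+h,x0:x0+w].max(2); print(g)
    n,l,S,C=cv2.connectedComponentsWithStats((g<th).astype(np.uint8)); print([(S[i].tolist(),C[i].round(1)+[x0,y0]) for i in range(1,n) if S[i,4]>10])
blob(t,354,155,16,18,60); blob(c,382,202,16,22,60)
"
```

```text
4.78 [ 0.6494 -0.1374  0.1266] toolx yaw -173.4 F [ 0.9  0.5 -0.8] w 0.003 0.0 q [-19.  28.  10.  72.   0. -26.]
tcp pix side crop [306. 336.]
[[189 190 193 200 202 208 207 210 214 215 214 212 211 202 200 198]
 [215 214 216 217 209 204 204 203 196 191 190 190 175 162 155 151]
 [204 199 194 191 174 165 157 153 144 133 125 125 120 112 111 113]
 [156 145 132 128 120 117 112 105 100  92 102 102 102  98  98 101]
 [111 109 104 100  97  93  87  78  69  77  95 108 106 111 114 116]
 [105 108 106 104  82  58  54  47  41  53  95 128 136 142 141 145]
 [116 123 132 116  80  45  40  41  36  44 100 151 175 174 169 171]
 [147 156 168 142  89  48  42  38  40  39  97 165 182 178 180 179]
 [175 179 175 143  83  43  43  43  41  38  88 155 181 181 176 177]
 [179 179 177 135  71  38  38  45  39  35  68 134 157 152 158 172]
 [169 166 159 123  65  35  43  49  36  40  44  72  80  78 104 155]
 [131 112 107  87  54  35  42  35  42  35  31  32  47  64 103 154]
 [ 70  64  62  61  46  31  32  33  29  20  41  58  81 117 146 171]
 [101 110 120 111  81  39  22  29  28  31  55  78 108 159 177 180]
 [165 171 177 167 1
[... 1115 characters left out ...]
0  20  20  26  24  23  22  31  87 156 201 217 218]
 [204 187 124  48  24  22  24  22  23  25  46  96 140 168 196 216]
 [200 186 129  61  28  21  23  25  25  35  77 132 163 163 169 195]
 [181 171 128  84  53  36  30  30  32  59 108 160 190 186 170 171]
 [144 143 126 111  91  72  66  60  47  65 114 165 198 202 191 172]
 [120 125 125 124 117 107 103  97  74  65 101 160 197 204 202 191]
 [111 119 122 125 126 124 122 119 116 109  97 142 186 202 204 201]
 [102 112 119 122 126 127 126 130 148 156 132 139 176 200 204 204]
 [ 91 100 112 120 122 125 125 131 150 167 162 175 191 203 205 204]
 [ 79  86 100 112 119 122 124 127 132 144 168 196 203 205 204 199]]
[([2, 4, 10, 13, 91], array([389. , 211.5]))]
```

```bash
cat >> h.py <<'E'
def tri(c1,p1,c2,p2):
    M=[np.array(c["camera_matrix"])@np.array(c["extrinsics"])[:3] for c in(c1,c2)]
    X=cv2.triangulatePoints(M[0],M[1],np.array(p1,float).reshape(2,1),np.array(p2,float).reshape(2,1)); return (X[:3]/X[3]).ravel().round(4)
E
python3 -c "
from h import *
c=capture('side');t=np.load('top.npy',allow_pickle=True).item()
o=np.array([.585,-.0556]);R=np.array([[.9933,-.1155],[.1155,.9933]])
X=tri(t,(361.4,164.7),c,(389,211.5));print('sel mid',X,(X[:2]-o)@R)
X=tri(t,(302.2,174.2),c,(354.2,184));print('btn',X,(X[:2]-o)@R)
st(); print(pix(c,[.6494,-.1374,.1266]))
print(c['color'][180:206,382:404].max(2))
"
```

```text
sel mid [ 0.647  -0.1429  0.072 ] [ 0.05150145 -0.09387609]
btn [0.6239 0.054  0.0536] [0.05129817 0.10437273]
4.83 [ 0.6491 -0.1373  0.1259] toolx yaw -173.4 F [-0.1 -0.9 -0. ] w -0.002 0.0 q [-19.  28.  10.  72.   0. -26.]
[391. 196.]
[[167 166 166 166 167 170 165 143 105  77  80  71  44  33  35  34  40  61
   86 106 113 122]
 [168 167 167 166 167 164 149 121  96  85  99  90  52  33  35  39  65 102
  128 142 145 147]
 [168 167 167 165 162 153 134 103  89  89 102  89  53  36  36  47  91 130
  145 150 151 151]
 [167 167 166 159 152 147 130  98  86  93 103  86  50  33  35  55 103 141
  149 149 150 150]
 [167 168 164 155 150 147 135 103  87  97 102  82  48  37  38  63 109 144
  149 149 149 150]
 [168 168 164 155 149 151 143 114  87  96 100  73  42  35  40  77 127 154
  153 150 149 150]
 [169 168 166 159 152 154 148 117  86  98  98  66  38  36  44  93 149 175
  168 159 154 151]
 [169 169 167 162 155 155 153 133 102 105  97  62  36  38  54 103 156 183
  183 180 173 163]
 [170 170 168 165 159 158 168 169 139 118 101  67  55  65  85 116 145 163
  178 188 183 175]
 [169 170 171 169 163 161 
[... 855 characters left out ...]
7 132 134 139 142 142 144 146
  147 148 149 150]
 [191 175 169 168 169 168 163 153 140 137 133 128 134 139 142 143 144 145
  147 148 149 150]
 [210 196 177 168 167 168 168 167 162 156 138 126 135 141 142 144 145 147
  147 149 149 150]
 [217 216 198 178 169 167 168 168 167 158 135 125 138 141 142 144 145 147
  148 149 150 150]
 [202 218 215 199 181 170 167 168 166 158 135 122 132 135 137 144 146 147
  148 149 149 150]
 [175 200 216 217 202 182 168 165 161 145 116 105 109 116 126 137 144 147
  148 149 149 150]
 [165 170 196 216 216 197 165 148 136 116  92  90  96  99 107 122 132 139
  144 148 149 149]
 [183 166 168 189 201 185 142 103  81  66  62  77  88  94  98 103 109 119
  129 136 137 139]]
```

```bash
python3 -c "
from h import *
c=capture('side')
print(pix(c,[.1765,.5207,.2018]),pix(c,[.1765,.5207,.2148]))
i=cv2.imread('pics/side0.png'); print(i[84:112,174:204].max(2))
t=np.load('top.npy',allow_pickle=True).item();print(pix(t,[.1765,.5207,.2018]))
"
```

```text
[192.1 107.9] [191.6 104.6]
[[129 128 129 129 127 114  75  41  36  34  35  33  35  30  33  37  36  32
   31  45  77 106 115 115 112 109 105 101  98 103]
 [128 128 128 128 127 115  81  44  36  35  35  37  34  32  35  37  36  32
   30  35  57  84  92  89  83  83  80  78  78  88]
 [127 126 124 121 117 108  81  45  34  33  38  41  39  34  34  37  32  32
   31  33  47  66  74  75  74  73  74  72  73  82]
 [125 118 108 101  97  89  73  45  31  34  44  55  47  37  32  33  31  30
   31  32  42  60  73  73  72  73  73  73  74  80]
 [124 112  87  79  77  74  61  43  32  36  49  62  56  38  32  31  31  31
   31  31  41  59  73  74  73  73  74  75  73  78]
 [126 114  84  72  72  72  63  44  32  33  47  60  53  38  30  31  30  28
   32  31  35  56  76  75  73  74  72  72  73  76]
 [128 115  87  73  74  72  65  44  34  34  39  49  44  36  32  30  30  31
   30  30  35  56  74  76  74  73  73  74  73  75]
 [125 117  92  75  73  72  64  46  36  34  36  38  38  37  32  33  32  31
   31  30  35  52  68  73  74  74  73  73  73  77]
 [127 120  97  78  73  72  66  49  41  39  40  37  35  36  39  43  44  4
[... 1742 characters left out ...]
0 129 130
  130 131 129 130 131 130 131 131 131 131 131 131]
 [119 121 126 130 130 130 130 130 131 130 130 130 130 129 130 129 129 130
  130 130 129 129 130 130 131 131 131 131 130 131]
 [118 119 124 130 130 131 130 130 130 130 130 129 129 130 129 129 130 129
  130 129 129 129 130 130 130 130 131 130 130 131]
 [118 118 123 130 132 129 130 130 130 130 130 130 130 130 130 130 129 130
  130 129 129 129 130 130 130 131 131 131 131 132]
 [118 118 123 129 131 131 131 130 131 130 130 130 130 130 130 130 129 129
  129 129 131 130 130 130 130 130 130 130 131 131]
 [119 119 123 129 132 130 131 131 131 130 131 130 131 129 129 129 129 129
  129 129 129 129 130 130 130 130 131 131 131 131]]
[139.4 313.7]
```

```bash
python3 -m pendant '[[[0,-0.003,0,0,-1],[0,0,0,0,-1],[0,0,0,0,-1],[0,0,0,0,-1],[0,0,0.03,0,-1],[0,0,0.03,0,-1],[0,0,0.01,0,-1],[0,0,0.01,0,-1],[0,0,0,0,-1]]]' 20 && python3 -m pendant '[[[0,0,0,0,0],[0,0,0,0,0.4],[0,0,0,0,1],[0,0,0,0,1],[0,0,0,0,1],[0,0,0,0,1]]]'
```

```text
time: 6.0
position: [0.6498, -0.1404, 0.0463]
eef_rot: [[-0.993, -0.115, -0.0], [-0.115, 0.993, 0.0], [0.0, 0.0, -1.0]]
wrist_force: [0.1, 0.1, -0.2]
gripper_width: 1.0
grasp_force: 0.0
time: 6.75
position: [0.6499, -0.1406, 0.0467]
eef_rot: [[-0.993, -0.115, 0.001], [-0.115, 0.993, -0.0], [-0.001, -0.0, -1.0]]
wrist_force: [-0.3, -0.9, 4.7]
gripper_width: 0.225
grasp_force: 25.3
```

```bash
python3 -m pendant '[[[0,0.01,0,0,1],[0,0.014,0,0,1],[0,0.014,0,0,1],[0,0.014,0,0,1],[0,0.014,0,0,1],[0,0.014,0,0,1],[0,0.014,0,0,1],[0,0.01,0,0,1],[0,0,0,0,1],[0,0,0,0,1]]]'
```

```text
time: 8.0
position: [0.6406, -0.0576, 0.0472]
eef_rot: [[-0.995, -0.101, 0.004], [-0.101, 0.994, -0.034], [-0.0, -0.034, -0.999]]
wrist_force: [3.3, -90.6, -7.5]
gripper_width: 0.23
grasp_force: 45.2
```

```bash
python3 -m pendant '[[[0,-0.01,0,0,1],[0,-0.008,0,0,1],[0,0,0,0,1]]]'; python3 -c "
from h import *
c=capture('side');crop(c,320,140,100,100,6,'sel4.png')"
```

```text
time: 8.38
position: [0.6406, -0.0597, 0.0468]
eef_rot: [[-0.994, -0.111, 0.001], [-0.111, 0.994, -0.007], [-0.001, -0.007, -1.0]]
wrist_force: [-0.7, -20.7, 2.2]
gripper_width: 0.226
grasp_force: 25.4
```

View pics/sel4.png

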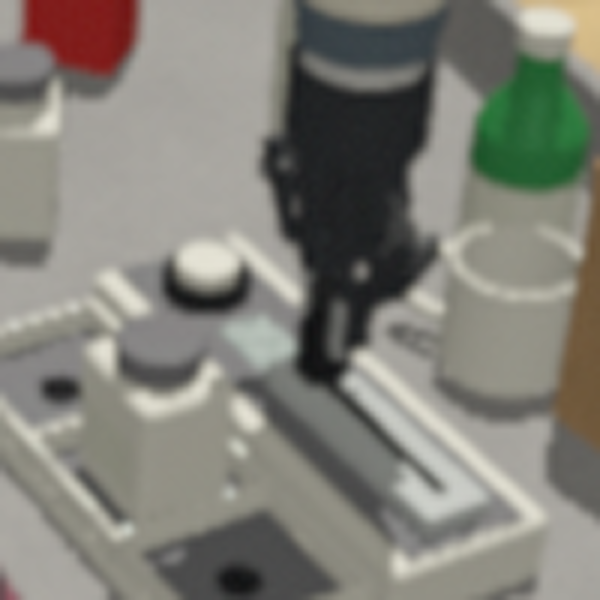

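```bash
python3 -m pendant '[[[0,-0.004,0,0,0.5],[0,0,0,0,-0.5],[0,0,0,0,-1],[0,0,0,0,-1],[0,0,0,0,-1],[0,0,-0.03,0,-1],[0,0,-0.04,0,-1],[0,0,-0.05,0,-1],[0,0,0,0,-1]]]'; python3 -c "
from h import *
go(.535,-.064,.170,186.6)"
```

```text
time: 9.55
position: [0.6421, -0.0592, 0.1706]
eef_rot: [[-0.993, -0.115, 0.007], [-0.115, 0.993, -0.002], [-0.007, -0.002, -1.0]]
wrist_force: [0.7, -0.5, -1.1]
gripper_width: 0.998
grasp_force: 0.0
9.55 [ 0.6421 -0.0592  0.1706] toolx yaw -173.39 F [ 0.7 -0.5 -1.1] w 0.998 0.0 q [-13.  24.  11.  76.   0. -19.]
spin 0.0002 n 1 then shift [0.1069 0.0075 0.0006]
```

```bash
python3 -m pendant '[[[0.036,0.002,0,0,0],[0.036,0.003,0,0,1],[0.035,0.002,0,0,1],[0,0,0.02,0,1],[0,0,0.015,0,1],[0,0,0,0,1],[0,0,0,0,1]]]'; python3 -m pendant '[[[0,0,0.008,0,1],[0,0,0.008,0,1],[0,0,0,0,1]]]';  python3 -c "
from h import *
c=capture('side');t=np.load('top.npy',allow_pickle=True).item()
g=c['color'][180:215,355:400].max(2)
n,l,S,C=cv2.connectedComponentsWithStats((g<50).astype(np.uint8)); print([(S[i].tolist(),C[i].round(1)+[355,180]) for i in range(1,n) if S[i,4]>10])
o=np.array([.585,-.0556]);R=np.array([[.9933,-.1155],[.1155,.9933]])
for y in (.008,-.01,-.02): print(y,pix(c,[*(o+R@[.0515,y]),.072]))
"
```

```text
time: 10.42
position: [0.5336, -0.0643, 0.1312]
eef_rot: [[-0.993, -0.115, -0.0], [-0.115, 0.993, 0.0], [0.0, 0.0, -1.0]]
wrist_force: [0.4, -0.5, 0.3]
gripper_width: 0.0
grasp_force: 0.0
time: 10.8
position: [0.5328, -0.0641, 0.1145]
eef_rot: [[-0.993, -0.115, -0.001], [-0.115, 0.993, 0.0], [0.001, 0.001, -1.0]]
wrist_force: [-0.7, -0.5, -0.4]
gripper_width: -0.002
grasp_force: 0.0
[([0, 7, 6, 5, 12], array([357.5, 189.2])), ([15, 12, 8, 13, 71], array([373.6, 197.8]))]
0.008 [370.6 194.3]
-0.01 [373.7 197.2]
-0.02 [375.5 198.8]
```

```bash
python3 -m pendant '[[[0,0,0.006,0,1],[0,0,0.004,0,1],[0,0,0,0,1]]]';python3 -m pendant '[[[0,0,0.006,0,1],[0,0,0,0,1]]]';python3 -m pendant '[[[0,0,0.006,0,1],[0,0,0,0,1]]]'
```

```text
time: 11.22
position: [0.5329, -0.0642, 0.1049]
eef_rot: [[-0.993, -0.115, -0.001], [-0.115, 0.993, 0.0], [0.001, 0.0, -1.0]]
wrist_force: [-1.3, -0.4, -0.5]
gripper_width: 0.003
grasp_force: 0.0
time: 11.48
position: [0.5329, -0.0642, 0.0988]
eef_rot: [[-0.993, -0.115, -0.001], [-0.115, 0.993, 0.0], [0.001, 0.0, -1.0]]
wrist_force: [-0.7, 0.3, 1.0]
gripper_width: 0.004
grasp_force: 0.0
time: 11.72
position: [0.5329, -0.0642, 0.0928]
eef_rot: [[-0.993, -0.115, -0.001], [-0.115, 0.993, 0.0], [0.001, 0.0, -1.0]]
wrist_force: [-0.3, -0.3, 0.3]
gripper_width: 0.004
grasp_force: 0.0
```

```bash
for i in 1 2 3; do python3 -m pendant '[[[0,0,0.004,0,1],[0,0,0,0,1]]]'|grep -E "posi|force"; done
```

```text
position: [0.533, -0.0642, 0.089]
wrist_force: [0.1, -0.9, -0.1]
grasp_force: 0.0
position: [0.533, -0.0642, 0.085]
wrist_force: [0.1, -0.3, -0.3]
grasp_force: 0.0
position: [0.5332, -0.0643, 0.0812]
wrist_force: [0.7, 0.1, -0.1]
grasp_force: 0.0
```

```bash
python3 -m pendant '[[[0,0,0.003,0,1],[0,0,0,0,1]]]'|grep -E "posi|wr"; python3 -c "
from h import *
c=capture('side');crop(c,300,130,100,100,6,'sp1.png');st()"
```

```text
position: [0.5338, -0.0644, 0.081]
wrist_force: [-7.8, 2.8, 26.3]
12.78 [ 0.5338 -0.0644  0.081 ] toolx yaw -173.39 F [-8.2  2.3 27.6] w 0.003 13.6 q [-16.  17. -14.  59.  -0. -22.]
```

View pics/sp1.png

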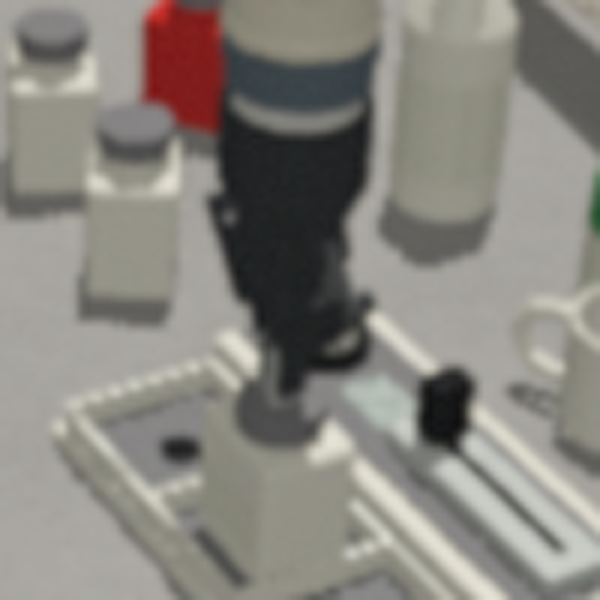

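```bash
python3 -m pendant '[[[0,0,-0.02,0,1],[0,0,-0.04,0,1],[0,0,0,0.157,-1],[0,0,0,0.157,-1],[0,0,0,0.157,-1],[0,0,0,0.157,-1],[0,0,0,0.157,-1],[0,0,0,0.157,-1],[0,0,0,0.157,-1],[0,0,0,0.157,-1],[0,0,0,0.157,-1],[0,0,0,0.158,-1],[0,0,0,0,-1]]]' 30 >/dev/null; python3 -c "
from h import *
go(.5345,-.0635,.026,96.6)"
```

```text
14.4 [ 0.5331 -0.0643  0.1381] toolx yaw 96.65 F [-0.2  0.7  0.8] w 1.004 0.0 q [-16.  15.  -8.  67.  -0.  68.]
spin 0.0009 n 1 then shift [0.0006 0.0015 0.1121]
```

```bash
python3 -m pendant '[[[0.001,0.001,0.03,0,-1],[0,0,0.03,0,-1],[0,0,0.03,0,-1],[0,0,0.015,0,-1],[0,0,0.007,0,-1],[0,0,0,0,-1]]]' && python3 -m pendant '[[[0,0,0,0,0],[0,0,0,0,0.3],[0,0,0,0,1],[0,0,0,0,1],[0,0,0,0,1],[0,0,-0.01,0,1],[0,0,-0.03,0,1],[0,0,-0.04,0,1],[0,0,-0.04,0,1],[0,0,0,0,1]]]'; python3 -c "
from h import *
go(.425,-.384,.16,96.6);c=capture('side');crop(c,300,110,100,110,5,'sp2.png')"
```

```text
time: 15.15
position: [0.5343, -0.0633, 0.0265]
eef_rot: [[-0.116, 0.993, 0.0], [0.993, 0.116, -0.0], [-0.0, 0.0, -1.0]]
wrist_force: [-0.1, -0.4, -0.4]
gripper_width: 0.999
grasp_force: 0.0
time: 16.4
position: [0.5356, -0.0636, 0.1497]
eef_rot: [[-0.115, 0.993, 0.005], [0.993, 0.115, -0.002], [-0.002, 0.005, -1.0]]
wrist_force: [-0.8, 0.5, -1.0]
gripper_width: 0.653
grasp_force: 32.3
16.4 [ 0.5356 -0.0636  0.1497] toolx yaw 96.6 F [-0.8  0.5 -1. ] w 0.653 32.3 q [-16.  15.  -7.  68.   0.  68.]
spin -0.0001 n 1 then shift [-0.3056 -0.1466 -0.0103]
```

View pics/sp2.png

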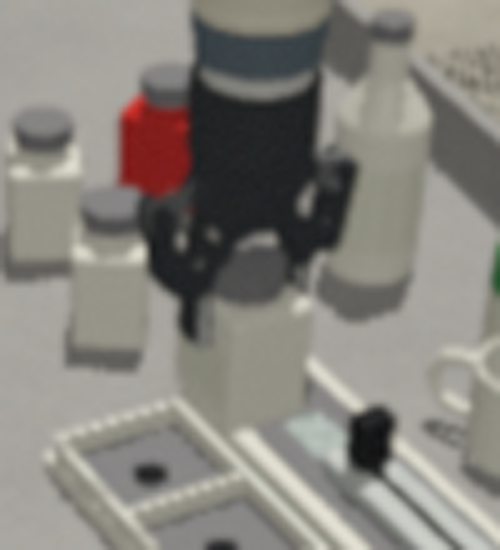

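```bash
python3 -m pendant '[[[-0.0255,-0.0122,0,0,1],[-0.0255,-0.0122,0,0,1],[-0.0255,-0.0122,0,0,1],[-0.0255,-0.0122,0,0,1],[-0.0255,-0.0122,0,0,1],[-0.0255,-0.0122,0,0,1],[-0.0255,-0.0122,0,0,1],[-0.0255,-0.0122,0,0,1],[-0.0255,-0.0122,0,0,1],[-0.0255,-0.0122,0,0,1],[-0.0255,-0.0122,0,0,1],[-0.0255,-0.0122,0,0,1],[0,0,0.03,0,1],[0,0,0.03,0,1],[0,0,0.03,0,1],[0,0,0.02,0,1],[0,0,0,0,1]]]'
```

```text
time: 18.58
position: [0.4225, -0.3825, 0.0339]
eef_rot: [[-0.115, 0.993, -0.003], [0.993, 0.115, 0.004], [0.004, -0.003, -1.0]]
wrist_force: [0.1, 0.3, -0.7]
gripper_width: 0.653
grasp_force: 32.1
```

```bash
python3 -m pendant '[[[0,0,0.006,0,1],[0,0,0.005,0,1],[0,0,0,0,1],[0,0,0,0,1]]]'|grep -E 'posi|wr'; python3 -m pendant '[[[0,0,0.001,0,0],[0,0,0,0,-0.5],[0,0,0,0,-1],[0,0,0,0,-1],[0,0,-0.02,0,-1],[0,0,-0.04,0,-1],[0,0,-0.04,0,-1],[0,0,-0.03,0,-1],[0,0,0,0,-1]]]'; python3 -c "
from h import *
c=capture('top');np.save('top.npy',c,allow_pickle=True);d=capture('side')
a=cv2.resize(c['color'][130:290,180:480],None,fx=2,fy=2,interpolation=2);b=cv2.resize(d['color'][230:350,290:430],None,fx=2,fy=2,interpolation=2)
o=np.zeros((560,600,3),np.uint8);o[:320]=a;o[320:,:280]=b;cv2.imwrite('pics/t2.png',o[:,:,::-1])"
```

```text
position: [0.4238, -0.3841, 0.0256]
wrist_force: [0.8, 0.2, -1.0]
time: 20.2
position: [0.4245, -0.3849, 0.1567]
eef_rot: [[-0.115, 0.993, 0.003], [0.993, 0.115, -0.003], [-0.004, 0.002, -1.0]]
wrist_force: [0.2, -0.3, 0.9]
gripper_width: 0.998
grasp_force: 0.0
```

View pics/t2.png

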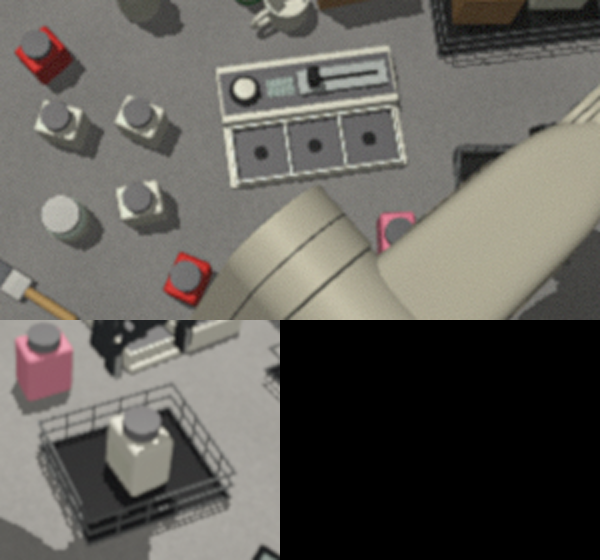

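```bash
cat > chk.py <<'E'
from h import *
import sys
c=capture("top"); i=cv2.imread("pics/top0.png")[:,:,::-1]
B={"A":(209,190),"B":(250,188),"C":(249,232),"jar":(212,239)}
for k in sys.argv[1:]:
    u,v=B[k]; T=i[v-15:v+16,u-15:u+16]; r=cv2.matchTemplate(np.ascontiguousarray(c["color"][v-33:v+34,u-33:u+34]),np.ascontiguousarray(T),cv2.TM_CCOEFF_NORMED); m=cv2.minMaxLoc(r); print(k,"score",round(m[1],3),"shift px",m[3][0]-18,m[3][1]-18)
E
python3 chk.py A B C jar; python3 -c "
from h import *
go(.4355,.224,.156,101.2)"
```

```text
A score 0.995 shift px 0 0
B score 0.996 shift px 0 0
C score 0.997 shift px 0 0
jar score 0.997 shift px 0 0
20.35 [ 0.4234 -0.3836  0.1533] toolx yaw 96.58 F [ 0.3  0.1 -1. ] w 0.999 0.0 q [-51.  18.  -1.  71.  -0.  33.]
spin -0.0806 n 1 then shift [ 0.5937  0.1299 -0.0027]
```

```bash
python3 -m pendant '[[[0,0,0,-0.081,-1],[0.0457,0.01,0,0,-1],[0.0457,0.01,0,0,-1],[0.0457,0.01,0,0,-1],[0.0457,0.01,0,0,-1],[0.0457,0.01,0,0,-1],[0.0457,0.01,0,0,-1],[0.0457,0.01,0,0,-1],[0.0457,0.01,0,0,-1],[0.0457,0.01,0,0,-1],[0.0457,0.01,0,0,-1],[0.0457,0.01,0,0,-1],[0.0457,0.01,0,0,-1],[0.0457,0.01,0,0,-1],[0,0,0,0,-1],[0,0,0,0,-1]]]' >/dev/null; python3 chk.py A B; python3 -c "
from h import *
go(.4355,.224,.0145,101.2)"
```

```text
A score 0.254 shift px 16 9
B score 0.547 shift px 0 0
22.4 [0.4352 0.2233 0.1536] toolx yaw 101.21 F [-0.5 -0.7 -0.3] w 1.002 0.0 q [ 17.  10. -12.  68.  -0.  96.]
spin 0.0002 n 1 then shift [0.0006 0.0004 0.1391]
```

```bash
python3 -m pendant '[[[0,0,0.03,0,-1],[0,0,0.03,0,-1],[0,0,0.03,0,-1],[0,0,0.025,0,-1],[0,0,0.016,0,-1],[0,0,0.006,0,-1],[0,0,0,0,-1]]]' && python3 -m pendant '[[[0,0,0,0,0],[0,0,0,0,0.3],[0,0,0,0,1],[0,0,0,0,1],[0,0,0,0,1],[0,0,-0.01,0,1],[0,0,-0.03,0,1],[0,0,-0.04,0,1],[0,0,-0.04,0,1],[0,0,0,0,1]]]'; python3 -c "
from h import *
go(.546,-.1530,.14,96.6)"
```

```text
time: 23.28
position: [0.4356, 0.2234, 0.0173]
eef_rot: [[-0.194, 0.981, -0.0], [0.981, 0.194, -0.0], [-0.0, -0.0, -1.0]]
wrist_force: [-0.5, -0.7, -0.1]
gripper_width: 0.998
grasp_force: 0.0
time: 24.52
position: [0.437, 0.2247, 0.1402]
eef_rot: [[-0.195, 0.981, 0.005], [0.981, 0.195, 0.002], [0.001, 0.005, -1.0]]
wrist_force: [-0.1, -0.1, -4.7]
gripper_width: 0.649
grasp_force: 34.0
24.52 [0.437  0.2247 0.1402] toolx yaw 101.24 F [-0.1 -0.1 -4.7] w 0.649 34.0 q [ 17.  11. -14.  65.   0.  96.]
spin 0.0811 n 1 then shift [-3.877e-01  6.490e-02  2.000e-04]
```

```bash
python3 -m pendant '[[[0,0,0,0.081,1],[-0.0388,0.0065,0,0,1],[-0.0388,0.0065,0,0,1],[-0.0388,0.0065,0,0,1],[-0.0388,0.0065,0,0,1],[-0.0388,0.0065,0,0,1],[-0.0388,0.0065,0,0,1],[-0.0388,0.0065,0,0,1],[-0.0388,0.0065,0,0,1],[-0.0388,0.0065,0,0,1],[-0.0388,0.0064,0,0,1],[0,0,0,0,1],[0,0,0,0,1],[0,0,0.03,0,1],[0,0,0.02,0,1],[0,0,0,0,1]]]' >/dev/null; python3 -c "
from h import *
go(.546,-.1530,.032,96.6)"; python3 chk.py A B jar
```

```text
26.52 [ 0.5432 -0.1523  0.0858] toolx yaw 96.66 F [-0.4 -0.6 -3.8] w 0.653 33.7 q [-24.  20.  -9.  61.   0.  59.]
spin 0.0011 n 1 then shift [-0.001   0.0027  0.0538]
A score 0.996 shift px 0 0
B score 0.996 shift px 0 0
jar score 0.997 shift px 0 0
```

```bash
python3 -m pendant '[[[-0.001,0.002,0.025,0,1],[0,0,0.016,0,1],[0,0,0.009,0,1],[0,0,0.003,0,1],[0,0,0,0,1]]]'|grep -E 'posi|wrist'; python3 -m pendant '[[[0,0,0,0,0],[0,0,0,0,-0.5],[0,0,0,0,-1],[0,0,0,0,-1],[0,0,-0.02,0,-1],[0,0,-0.04,0,-1],[0,0,-0.04,0,-1],[0,0,-0.03,0,-1],[0,0,0,0,1],[0,0,0,0,1],[0,0,0,0,1],[0,0,0,0,1]]]'; python3 -c "
from h import *
d=capture('side');crop(d,310,140,120,100,5,'c1.png');st()"
```

```text
position: [0.547, -0.1547, 0.0349]
wrist_force: [0.8, -0.2, -3.9]
time: 28.7
position: [0.5463, -0.1546, 0.1634]
eef_rot: [[-0.115, 0.993, -0.001], [0.993, 0.115, 0.001], [0.001, -0.001, -1.0]]
wrist_force: [-1.0, 0.5, -0.1]
gripper_width: 0.145
grasp_force: 0.0
28.75 [ 0.5464 -0.1546  0.1636] toolx yaw 96.59 F [-0.2 -0.3  0.2] w 0.056 0.0 q [-24.  17.  -1.  72.   0.  59.]
```

View pics/c1.png

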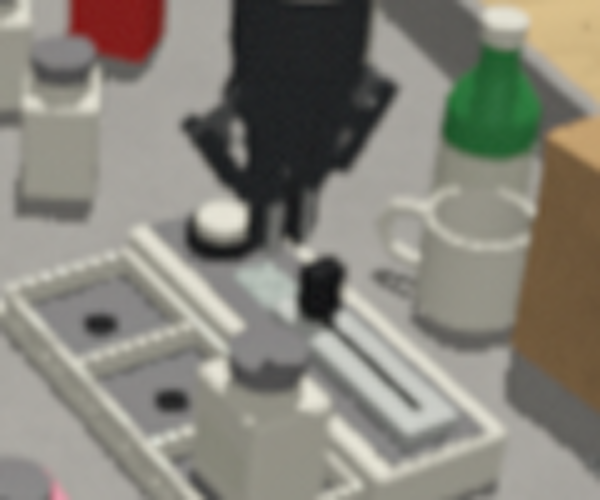

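```bash
python3 -m pendant '[[[0,0,0.03,0,1],[0,0,0.025,0,1],[0,0,0.013,0,1],[0,0,0.004,0,1],[0,0,0.004,0,1],[0,0,0.003,0,1],[0,0,0,0,1]]]'|grep -E 'posi|wri'; python3 -m pendant '[[[0,0,0.003,0,1],[0,0,0,0,1]]]'|grep -E 'posi|wri'; python3 -m pendant '[[[0,0,0.002,0,1],[0,0,0,0,1]]]'|grep -E 'posi|wri'
```

```text
position: [0.547, -0.1548, 0.0857]
wrist_force: [0.5, 0.8, 2.1]
position: [0.5469, -0.1548, 0.0823]
wrist_force: [0.9, -0.5, 1.5]
position: [0.547, -0.1548, 0.081]
wrist_force: [-1.6, -0.0, 10.2]
```

```bash
python3 -m pendant '[[[0,0,0.002,0,1],[0,0,0,0,1]]]'|grep -E 'posi|wri'; python3 -m pendant '[[[0,0,-0.02,0,1],[0,0,-0.04,0,1],[0,0,-0.02,0,-1],[0,0,0,0,-1]]]' >/dev/null; python3 chk.py A B jar;  python3 -c "
from h import *
go(.573,.226,.15,64.4)"
```

```text
position: [0.5472, -0.1549, 0.0808]
wrist_force: [-6.4, 2.9, 25.5]
A score 0.995 shift px 0 0
B score 0.995 shift px 0 0
jar score 0.997 shift px 0 0
30.93 [ 0.5466 -0.1546  0.1578] toolx yaw 96.59 F [-0.2  0.4  0.1] w 0.505 0.0 q [-24.  17.  -2.  71.   0.  59.]
spin 0.5618 n 4 then shift [ 0.3547 -0.1407  0.0078]
```

```bash
python3 -m pendant '[[[0,0,0,0.1405,-1],[0,0,0,0.1405,-1],[0,0,0,0.1405,-1],[0,0,0,0.1405,-1],[0.0394,-0.0156,0,0,-1],[0.0394,-0.0156,0,0,-1],[0.0394,-0.0156,0,0,-1],[0.0394,-0.0156,0,0,-1],[0.0394,-0.0156,0,0,-1],[0.0394,-0.0156,0,0,-1],[0.0394,-0.0156,0,0,-1],[0.0394,-0.0156,0,0,-1],[0.0394,-0.0156,0.006,0,-1],[0,0,0,0,-1],[0,0,0,0,-1]]]' >/dev/null;  python3 -c "
from h import *
go(.573,.226,.0165,64.4)"
```

```text
32.8 [0.5727 0.2255 0.1509] toolx yaw 64.41 F [-0.2 -0.8 -0.1] w 1.002 0.0 q [ 14.  22.   5.  73.  -0. 129.]
spin 0.0002 n 1 then shift [ 0.0006 -0.      0.1344]
```

```bash
python3 -m pendant '[[[0,0,0.03,0,-1],[0,0,0.03,0,-1],[0,0,0.03,0,-1],[0,0,0.025,0,-1],[0,0,0.014,0,-1],[0,0,0.005,0,-1],[0,0,0,0,-1]]]'|grep -E 'posi|wri' && python3 -m pendant '[[[0,0,0,0,0],[0,0,0,0,0.3],[0,0,0,0,1],[0,0,0,0,1],[0,0,0,0,1],[0,0,-0.01,0,1],[0,0,-0.03,0,1],[0,0,-0.04,0,1],[0,0,-0.04,0,1],[0,0,0,0,1]]]'; python3 -c "
from h import *
go(.5353,-.0620,.14,96.6)"
```

```text
position: [0.5893, 0.2268, 0.0325]
wrist_force: [12.2, 2.6, 73.4]
time: 34.92
position: [0.5749, 0.2248, 0.1415]
eef_rot: [[0.434, 0.901, 0.005], [0.901, -0.434, 0.001], [0.003, 0.004, -1.0]]
wrist_force: [0.1, 0.5, -0.7]
gripper_width: 0.0
grasp_force: 0.0
34.92 [0.5749 0.2248 0.1415] toolx yaw 64.29 F [ 0.1  0.5 -0.7] w 0.0 0.0 q [ 14.  22.   4.  71.  -0. 129.]
spin -0.5639 n 4 then shift [-0.2803 -0.0723  0.0015]
```

The descent met something, so cart_b was probably knocked aside. I'll back off and look.

```bash
python3 -m pendant '[[[0,0,-0.01,0,-1],[-0.0394,0.0156,0,0,-1],[-0.0394,0.0156,0,0,-1],[-0.0394,0.0156,0,0,-1],[-0.0394,0.0156,0,0,-1],[-0.0394,0.0156,0,0,-1],[-0.0394,0.0156,0,0,-1],[-0.0394,0.0156,0,0,-1],[-0.0394,0.0156,0,0,-1],[-0.0394,0.0156,0,0,-1],[0,0,0,0,-1]]]' >/dev/null; python3 chk.py A B jar; python3 -c "
from h import *
c=capture('top');np.save('top.npy',c,allow_pickle=True);d=capture('side')
o=np.zeros((600,800,3),np.uint8);o[:600,:600]=cv2.resize(c['color'][140:260,180:300],None,fx=5,fy=5,interpolation=2);o[:240,600:]=cv2.resize(d['color'][120:240,250:350],None,fx=2,fy=2,interpolation=2);cv2.imwrite('pics/b1.png',o[:,:,::-1])"
```

```text
A score 0.996 shift px 0 0
B score 0.94 shift px 13 -1
jar score 0.997 shift px 0 0
```

View pics/b1.png

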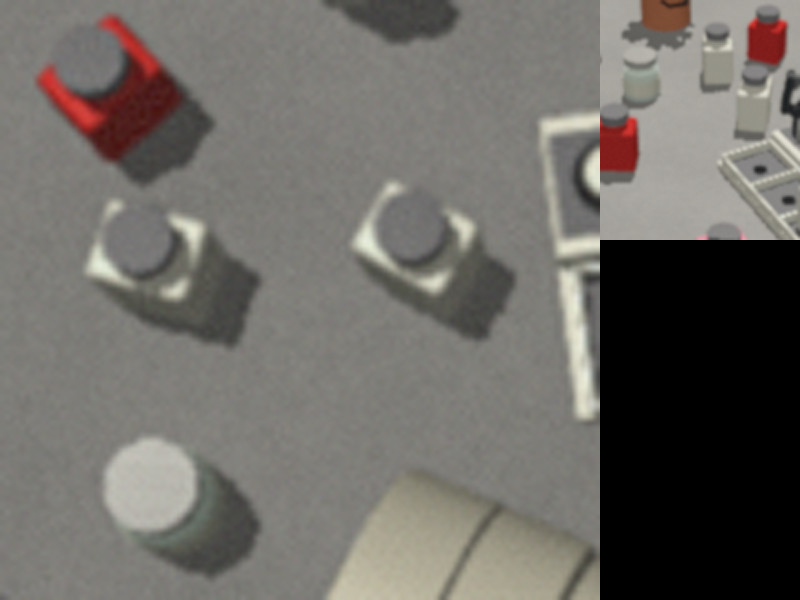

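```bash
python3 -c "
from h import *
c=np.load('top.npy',allow_pickle=True).item()
f=lambda L,z:np.array([P(c,(x+.5)/5-.5+180,(y+.5)/5-.5+140,z) for x,y in L])
k=f([(395,180),(475,230),(435,297),(355,243)],.08); e=np.diff(np.vstack([k,k[:1]]),axis=0); print(k.mean(0),'lid',f([(412,228)],.108),f([(412,228)],.098),np.linalg.norm(e,axis=1).round(3),(np.degrees(np.arctan2(e[:,1],e[:,0]))%180).round(1))
go(.5708,.1849,.15,54)"
```

```text
[0.575425 0.18315 ] lid [[0.5742 0.1821]] [[0.5769 0.1832]] [0.063 0.052 0.064 0.05 ] [ 56.3 149.6  54.5 148.5]
36.45 [ 0.5462 -0.1543  0.1477] toolx yaw 64.37 F [-1.4 -0.1 -0.7] w 0.999 0.0 q [-24.  18.  -3.  70.   0.  91.]
spin 0.1809 n 2 then shift [ 0.2888 -0.1795 -0.0023]
```

```bash
python3 -c "
from h import *
go(.5755,.183,.15,57)"
```

```text
36.45 [ 0.5462 -0.1543  0.1477] toolx yaw 64.37 F [-1.4 -0.1 -0.7] w 0.999 0.0 q [-24.  18.  -3.  70.   0.  91.]
spin 0.1286 n 1 then shift [ 0.2988 -0.1591 -0.0023]
```

```bash
python3 -m pendant '[[[0,0,-0.003,0.1286,-1],[0.0332,-0.0177,0,0,-1],[0.0332,-0.0177,0,0,-1],[0.0332,-0.0177,0,0,-1],[0.0332,-0.0177,0,0,-1],[0.0332,-0.0177,0,0,-1],[0.0332,-0.0177,0,0,-1],[0.0332,-0.0177,0,0,-1],[0.0332,-0.0177,0,0,-1],[0.0332,-0.0177,0,0,-1],[0,0,0,0,-1],[0,0,0,0,-1]]]' >/dev/null;  python3 -c "
from h import *
go(.5755,.183,.0165,57)"
```

```text
37.95 [0.575  0.1833 0.1511] toolx yaw 57.12 F [0.1 0.3 0.1] w 1.0 0.0 q [ 10.  21.   3.  72.  -0. 133.]
spin 0.002 n 1 then shift [0.     0.0006 0.1346]
```

```bash
python3 -m pendant '[[[0,0,0.03,0,-1],[0,0,0.03,0,-1],[0,0,0.03,0,-1],[0,0,0,0,-1]]]'|grep -E 'posi|wri'; python3 -m pendant '[[[0,0,0.02,0,-1],[0,0,0.015,0,-1],[0,0,0.008,0,-1],[0,0,0,0,-1]]]'|grep -E 'posi|wri'
```

```text
position: [0.5741, 0.1816, 0.0596]
wrist_force: [0.1, -0.2, -0.1]
position: [0.5756, 0.1826, 0.0182]
wrist_force: [-0.2, 0.6, 0.0]
```

```bash
python3 -m pendant '[[[0,0,0,0,0],[0,0,0,0,0.3],[0,0,0,0,1],[0,0,0,0,1],[0,0,0,0,1],[0,0,-0.01,0,1],[0,0,-0.03,0,1],[0,0,-0.04,0,1],[0,0,-0.04,0,1],[0,0,0,0,1]]]'; python3 -c "
from h import *
go(.5353,-.0610,.14,96.6)"
```

```text
time: 40.2
position: [0.5771, 0.1829, 0.1416]
eef_rot: [[0.544, 0.839, 0.005], [0.839, -0.544, 0.001], [0.004, 0.004, -1.0]]
wrist_force: [0.9, 0.1, -4.2]
gripper_width: 0.656
grasp_force: 33.2
40.2 [0.5771 0.1829 0.1416] toolx yaw 57.02 F [ 0.9  0.1 -4.2] w 0.656 33.2 q [ 10.  21.   2.  70.  -0. 133.]
spin -0.6908 n 5 then shift [-0.2375 -0.0696  0.0016]
```

```bash
python3 -m pendant '[[[0,0,0,-0.1382,1],[0,0,0,-0.1382,1],[0,0,0,-0.1382,1],[0,0,0,-0.1381,1],[0,0,0,-0.1381,1],[-0.034,-0.01,0,0,1],[-0.034,-0.01,0,0,1],[-0.034,-0.01,0,0,1],[-0.034,-0.01,0,0,1],[-0.034,-0.01,0,0,1],[-0.034,-0.01,0,0,1],[-0.0335,-0.0096,0,0,1],[0,0,0,0,1],[0,0,0,0,1],[0,0,0.03,0,1],[0,0,0.02,0,1],[0,0,0,0,1]]]' >/dev/null; python3 -c "
from h import *
go(.5353,-.0610,.033,96.6)"; python3 chk.py A jar
```

```text
42.33 [ 0.5327 -0.0599  0.0867] toolx yaw 96.68 F [-0.4 -0.2 -4. ] w 0.659 33.2 q [-15.  17. -13.  60.   0.  68.]
spin 0.0014 n 1 then shift [-0.0014  0.0024  0.0537]
A score 0.995 shift px 0 0
jar score 0.997 shift px 0 0
```

```bash
python3 -m pendant '[[[-0.001,0.001,0.025,0,1],[0,0,0.016,0,1],[0,0,0.009,0,1],[0,0,0.003,0,1],[0,0,0,0,1]]]'|grep -E 'posi|wrist'; python3 -m pendant '[[[0,0,0,0,0],[0,0,0,0,-0.5],[0,0,0,0,-1],[0,0,0,0,-1],[0,0,-0.02,0,-1],[0,0,-0.04,0,-1],[0,0,-0.04,0,-1],[0,0,0,0,0],[0,0,0,0,1],[0,0,0,0,1],[0,0,0,0,1],[0,0,0,0,1],[0,0,0.02,0,1],[0,0,0.016,0,1],[0,0,0,0,1]]]'|grep -E 'posi|wrist|width'
```

```text
position: [0.5353, -0.0621, 0.0358]
wrist_force: [0.3, -0.4, -2.8]
position: [0.5342, -0.0619, 0.0982]
wrist_force: [0.2, 0.1, 0.2]
gripper_width: 0.003
```

```bash
python3 -m pendant '[[[0,0,0.004,0,1],[0,0,0.004,0,1],[0,0,0.004,0,1],[0,0,0,0,1]]]'|grep -E 'posi|wri'; python3 -m pendant '[[[0,0,0.004,0,1],[0,0,0.002,0,1],[0,0,0,0,1]]]'|grep -E 'posi|wri'; python3 -m pendant '[[[0,0,0.002,0,1],[0,0,0,0,1]]]'|grep -E 'posi|wri'
```

```text
position: [0.535, -0.0621, 0.0873]
wrist_force: [-0.1, -0.6, 0.5]
position: [0.535, -0.0621, 0.0811]
wrist_force: [0.3, 0.7, 1.7]
position: [0.5352, -0.0622, 0.0809]
wrist_force: [-5.4, 0.9, 18.8]
```

Lid b is home at 0.081 with 19 N. Now cart_a.

```bash
python3 -m pendant '[[[0,0,0.001,0,1],[0,0,-0.02,0,1],[0,0,-0.04,0,1],[0,0,-0.02,0,-1],[0,0,0,0,-1]]]' >/dev/null; python3 chk.py A jar;  python3 -c "
from h import *
go(.5704,.3573,.15,71.5)"
```

```text
A score 0.996 shift px 0 0
jar score 0.997 shift px 0 0
46.67 [ 0.535  -0.0621  0.158 ] toolx yaw 96.6 F [ 0.4 -0.3 -0.2] w 0.502 0.0 q [-16.  15.  -6.  70.  -0.  68.]
spin 0.4381 n 3 then shift [ 0.409  -0.0995  0.008 ]
```

```bash
python3 -m pendant '[[[0,0,0,0.146,-1],[0,0,0,0.146,-1],[0,0,0,0.146,-1],[0.0409,-0.01,0,0,-1],[0.0409,-0.01,0,0,-1],[0.0409,-0.01,0,0,-1],[0.0409,-0.01,0,0,-1],[0.0409,-0.01,0,0,-1],[0.0409,-0.01,0,0,-1],[0.0409,-0.01,0,0,-1],[0.0409,-0.01,0,0,-1],[0.0409,-0.01,0,0,-1],[0.0409,-0.01,0,0,-1],[0,0,0,0,-1],[0,0,0,0,-1]]]' >/dev/null;  python3 -c "
from h import *
go(.5704,.3573,.0165,71.5)"; python3 -m pendant '[[[0,0,0.03,0,-1],[0,0,0.03,0,-1],[0,0,0.03,0,-1],[0,0,0,0,-1]]]'|grep -E 'posi|wri'
```

```text
48.55 [0.5693 0.3571 0.1567] toolx yaw 71.53 F [ 0.  -0.6  1.1] w 0.996 0.0 q [ 25.  28.  15.  77.  -0. 133.]
spin 0.0005 n 1 then shift [0.0006 0.001  0.1402]
position: [0.5686, 0.3555, 0.066]
wrist_force: [-1.0, -0.1, 0.0]
```

```bash
python3 -m pendant '[[[0,0,0.02,0,-1],[0,0,0.015,0,-1],[0,0,0.013,0,-1],[0,0,0,0,-1]]]'|grep -E 'posi|wri';python3 -m pendant '[[[0,0,0,0,0],[0,0,0,0,0.3],[0,0,0,0,1],[0,0,0,0,1],[0,0,0,0,1],[0,0,-0.01,0,1],[0,0,-0.03,0,1],[0,0,-0.04,0,1],[0,0,-0.04,0,1],[0,0,0,0,1]]]'; python3 -c "
from h import *
go(.5246,.0300,.14,96.6)"
```

```text
position: [0.5694, 0.3571, 0.0195]
wrist_force: [0.0, -0.4, 0.6]
time: 50.8
position: [0.5712, 0.358, 0.1437]
eef_rot: [[0.317, 0.948, 0.005], [0.948, -0.317, 0.002], [0.004, 0.004, -1.0]]
wrist_force: [-0.7, 0.6, -4.9]
gripper_width: 0.652
grasp_force: 33.2
50.8 [0.5712 0.358  0.1437] toolx yaw 71.51 F [-0.7  0.6 -4.9] w 0.652 33.2 q [ 25.  28.  13.  75.  -0. 133.]
spin -0.438 n 3 then shift [-0.3205 -0.0839  0.0037]
```

```bash
python3 -m pendant '[[[0,0,0,-0.146,1],[0,0,0,-0.146,1],[0,0,0,-0.146,1],[-0.0401,-0.0105,0,0,1],[-0.0401,-0.0105,0,0,1],[-0.0401,-0.0105,0,0,1],[-0.0401,-0.0105,0,0,1],[-0.0401,-0.0105,0,0,1],[-0.0401,-0.0105,0,0,1],[-0.0401,-0.0105,0,0,1],[-0.0398,-0.0104,0,0,1],[0,0,0,0,1],[0,0,0,0,1],[0,0,0.03,0,1],[0,0,0.02,0,1],[0,0,0,0,1]]]' >/dev/null; python3 -c "
from h import *
go(.5246,.0300,.034,96.6)"
```

```text
52.8 [0.5221 0.0305 0.0886] toolx yaw 96.68 F [-0.4 -0.4 -3.6] w 0.648 33.2 q [ -6.  16. -15.  60.   0.  77.]
spin 0.0015 n 1 then shift [-0.0008  0.0024  0.0546]
```

```bash
python3 -m pendant '[[[-0.001,0.001,0.025,0,1],[0,0,0.016,0,1],[0,0,0.009,0,1],[0,0,0.003,0,1],[0,0,0,0,1]]]'|grep -E 'posi|wrist'; python3 -m pendant '[[[0,0,0,0,0],[0,0,0,0,-0.5],[0,0,0,0,-1],[0,0,0,0,-1],[0,0,-0.02,0,-1],[0,0,-0.04,0,-1],[0,0,-0.04,0,-1],[0,0,0,0,0],[0,0,0,0,1],[0,0,0,0,1],[0,0,0,0,1],[0,0,0,0,1],[0,0,0.02,0,1],[0,0,0.016,0,1],[0,0,0,0,1]]]'|grep -E 'posi|wrist|width'; python3 -m pendant '[[[0,0,0.004,0,1],[0,0,0.004,0,1],[0,0,0.004,0,1],[0,0,0,0,1]]]'|grep -E 'posi|wri'
```

```text
position: [0.5248, 0.0287, 0.0377]
wrist_force: [0.8, -0.1, -3.1]
position: [0.5237, 0.0286, 0.1003]
wrist_force: [-0.2, -0.6, 0.5]
gripper_width: 0.0
position: [0.5244, 0.0286, 0.0892]
wrist_force: [0.1, -0.0, 0.2]
```

```bash
for i in 1 2 3; do python3 -m pendant '[[[0,0,0.002,0,1],[0,0,0.001,0,1],[0,0,0,0,1]]]'|grep -E 'posi|wri'; done;  python3 -m pendant '[[[0,0,0.001,0,1],[0,0,0,0,1]]]'|grep -E 'posi|wri'
```

```text
position: [0.5245, 0.0286, 0.0864]
wrist_force: [-1.5, 0.1, 4.6]
position: [0.5245, 0.0286, 0.0831]
wrist_force: [-0.6, -1.0, 2.7]
position: [0.5246, 0.0286, 0.081]
wrist_force: [-2.5, 0.7, 12.7]
position: [0.5248, 0.0286, 0.0809]
wrist_force: [-4.7, -0.5, 20.8]
```

```bash
python3 -m pendant '[[[0,0,-0.02,0,1],[0,0,-0.04,0,1],[0,0,-0.03,-0.157,1],[0,0,0,-0.157,-1],[0,0,0,-0.157,-1],[0,0,0,-0.157,-1],[0,0,0,-0.157,-1],[0,0,0,-0.157,-1],[0,0,0,-0.157,-1],[0,0,0,-0.157,-1],[0,0,0,-0.157,-1],[0,0,0,-0.158,-1],[0,0,0,0,-1]]]' 25 >/dev/null; python3 -c "
from h import *
go(.640,-.0595,.17,186.6)
c=capture('top');d=capture('side')
a=cv2.resize(c['color'][140:240,275:475],None,fx=4,fy=4,interpolation=2)[:300];b=cv2.resize(d['color'][150:330,290:430],None,fx=2.1,fy=2.1,interpolation=2)
b=cv2.resize(d['color'][170:320,290:440],(300,300),interpolation=2);e=cv2.resize(d['color'][165:265,300:420],(480,300),interpolation=2)
o=np.zeros((600,800,3),np.uint8);o[:300]=a;o[300:,:300]=b;o[300:,320:]=e;cv2.imwrite('pics/f.png',o[:,:,::-1])"
```

```text
58.8 [0.5243 0.0286 0.1688] toolx yaw -173.45 F [-0.7 -0.9  1. ] w 0.996 0.0 q [ -6.  13.  -6.  71.   0. -13.]
spin -0.0009 n 1 then shift [-0.1048 -0.1008 -0.0012]
```

View pics/f.png

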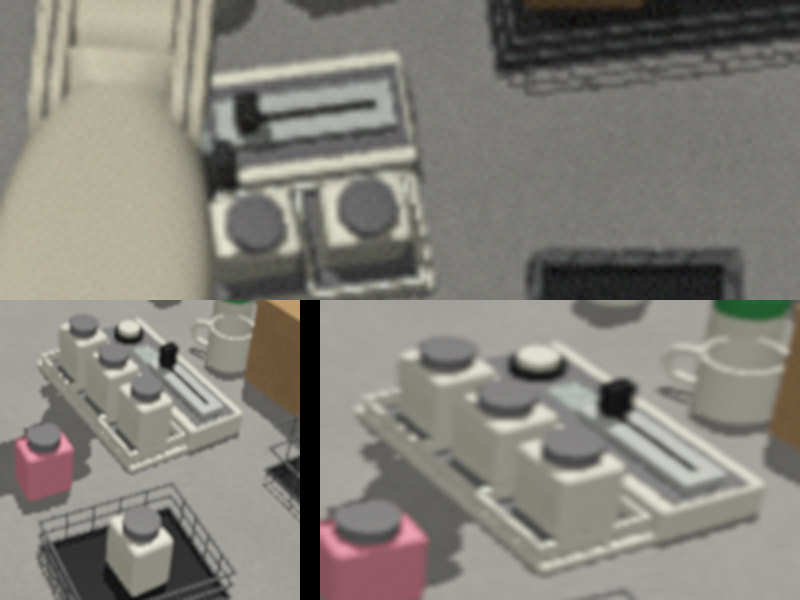

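The picture shows all three fresh cartridges upright in their bays with lids home. The spent one is upright in the basket and the selector is at the left end of its slot. Next I'll grip the selector and re-confirm the service stop.

```bash
python3 -m pendant '[[[-0.035,-0.0336,0,0,-1],[-0.035,-0.0336,0,0,-1],[-0.035,-0.0336,0,0,-1],[0,0,0,0,-1],[0,0,0.04,0,-1],[0,0,0.04,0,-1],[0,0,0.03,0,-1],[0,0,0.012,0,-1],[0,0,0,0,-1]]]' 20|grep -E 'posi|wri'; python3 -m pendant '[[[0,0,0,0,0],[0,0,0,0,0.4],[0,0,0,0,1],[0,0,0,0,1],[0,0,0,0,1],[0,0,0,0,1]]]'|grep -E 'posi|wri|wid'; python3 -m pendant '[[[0,0.003,0,0,1],[0,0.003,0,0,1],[0,0,0,0,1]]]'|grep -E 'posi|wri'
```

```text
position: [0.64, -0.0591, 0.0472]
wrist_force: [0.0, -0.6, 0.3]
position: [0.6407, -0.06, 0.0479]
wrist_force: [-1.4, -3.4, 4.9]
gripper_width: 0.23
position: [0.6407, -0.0595, 0.0479]
wrist_force: [0.2, -26.8, 2.1]
```

```bash
python3 -m pendant '[[[0,-0.008,0,0,1],[0,-0.014,0,0,1],[0,-0.014,0,0,1],[0,-0.014,0,0,1],[0,-0.014,0,0,1],[0,-0.014,0,0,1],[0,-0.014,0,0,1],[0,-0.01,0,0,1],[0,0,0,0,1]]]'|grep -E 'posi|wri'; python3 -m pendant '[[[0,-0.004,0,0,1],[0,-0.002,0,0,1],[0,0,0,0,1]]]'|grep -E 'posi|wri'
```

```text
position: [0.6518, -0.1556, 0.0479]
wrist_force: [-0.4, -2.1, 5.9]
position: [0.6523, -0.1594, 0.0479]
wrist_force: [-0.3, 4.1, 7.9]
```

```bash
python3 -m pendant '[[[0,-0.003,0,0,1],[0,0,0,0,1]]]'|grep -E 'posi|wri'; python3 -m pendant '[[[0,-0.003,0,0,1],[0,0,0,0,1]]]'|grep -E 'posi|wri'
```

```text
position: [0.6524, -0.1597, 0.0479]
wrist_force: [-1.7, 15.8, 9.3]
position: [0.6524, -0.1599, 0.0479]
wrist_force: [-2.1, 26.4, 11.5]
```

```bash
python3 -m pendant '[[[0,0.005,0,0,0.5],[0,0,0,0,-0.5],[0,0,0,0,-1],[0,0,0,0,-1],[0,0,0,0,-1],[0,0,-0.03,0,-1],[0,0,-0.04,0,-1],[0,0,-0.04,0,-1],[0,0,0,0,1],[0,0,0,0,1],[0,0,0,0,1]]]'|grep -E 'posi|wri'; python3 -c "
from h import *
go(.6233,.0545,.16,186.6)
c=capture('side');g=c['color'][196:226,375:410].max(2)
n,l,S,C=cv2.connectedComponentsWithStats((g<50).astype(np.uint8)); print([(S[i].tolist(),C[i].round(1)+[375,196]) for i in range(1,n) if S[i,4]>10])
o=np.array([.585,-.0556]);R=np.array([[.9933,-.1155],[.1155,.9933]]);print(pix(c,[*(o+R@[.0515,-.11]),.072]))"
```

```text
position: [0.6516, -0.1616, 0.1558]
wrist_force: [-0.3, 0.3, -0.5]
64.53 [ 0.6516 -0.1616  0.1558] toolx yaw -173.39 F [-0.3  0.3 -0.5] w 0.377 0.0 q [-21.  28.  14.  77.   0. -28.]
spin 0.0001 n 1 then shift [ 0.0033  0.2179 -0.0042]
[([13, 13, 9, 12, 79], array([392.2, 214.6]))]
[392.3 214.3]
```

The selector is at the run stop. Now the start button.

```bash
python3 -m pendant '[[[0.0006,0.0363,0,0,1],[0.0006,0.0363,0,0,1],[0.0005,0.0363,0,0,1],[0.0005,0.0363,0,0,1],[0.0005,0.0363,0,0,1],[0.0006,0.0364,0,0,1],[0,0,0,0,1],[0,0,0.04,0,1],[0,0,0.04,0,1],[0,0,0.025,0,1],[0,0,0.008,0,1],[0,0,0,0,1]]]'|grep -E 'posi|wri|wid'; for i in 1 2; do python3 -m pendant '[[[0,0,0.004,0,1],[0,0,0,0,1]]]'|grep -E 'posi|wri'; done
```

```text
position: [0.6239, 0.0538, 0.0442]
wrist_force: [0.5, 1.2, -0.2]
gripper_width: 0.002
position: [0.6241, 0.0542, 0.0408]
wrist_force: [-0.3, -1.2, 0.5]
position: [0.6237, 0.0543, 0.0361]
wrist_force: [-0.8, -0.4, 0.4]
```

```bash
for i in 1 2 3; do python3 -m pendant '[[[0,0,0.003,0,1],[0,0,0,0,1]]]'|grep -E 'posi|wri'; done; python3 -m pendant '[[[0,0,0.002,0,1],[0,0,0,0,1]]]'|grep -E 'posi|wri'
```

```text
position: [0.6239, 0.0543, 0.0332]
wrist_force: [0.6, 0.1, -0.0]
position: [0.624, 0.0543, 0.0303]
wrist_force: [-0.4, 0.2, 3.7]
position: [0.624, 0.0543, 0.0273]
wrist_force: [0.3, 1.2, 4.6]
position: [0.6241, 0.0543, 0.0269]
wrist_force: [-4.2, 0.9, 16.5]
```

Fully down: hard bottom at 6 mm with 16 N. I'll let it spring back, retreat, and hand in.

```bash
python3 -m pendant '[[[0,0,0,0,1],[0,0,-0.01,0,1],[0,0,-0.03,0,1],[0,0,-0.05,0,1],[0,0,-0.04,0,1],[0,0,0,0,1],[0,0,0,0,1],[0,0,0,0,1]]]'|grep -E 'posi|wri'; python3 -c "
from h import *
print(ctrl.job_done())"
```

```text
position: [0.6231, 0.0543, 0.1538]
wrist_force: [-1.2, -0.1, 0.0]
the job is handed in; nothing more can be done
None
```

The job is handed in, verdict not returned: spent cartridge in the basket, three fresh cartridges in their bays with lids home, selector at the run stop, and start pressed and released; on the way, one descent hit the displaced cart_b with about 73 N at the wrist (limit 120 N), after which I re-located it and placed it.

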